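# Check the instrument test stand with the engineer's square

### The arm

A 6-joint arm with a two-finger parallel gripper is mounted at the origin on the work surface. World frame = base frame: x ahead of the robot, y to its left, z up, the work surface at z = 0. Lengths are in mm, angles in rad, forces in N, time in s.
With the tool pointing down it reaches from about 275 to 750 mm from the base axis. Payload 10.2 kg.
Tool frame: the origin (TCP) lies at the very end of the fingers, on their centre line; the grasp point (between the pads) lies 19 mm behind it; z points along the fingers, y is the direction in which the jaws open and shut (so a half turn about z gives the same grasp; the last joint's range is limited). The gripper opens to 85 mm and grips with 20 to 120 N. Pads are 22 mm wide; open, the fingers measure 114 mm over their backs; the gripper's body (76 mm by 85 mm) begins 54 mm behind the grasp point. The pads swing forward as they close: fully open they stand 13 mm farther back than shut.
Start: joints at [1.113, 0.313, 1.498, -0, 1.331, -0.223], TCP at [122.153, 510.597, 231.294] pointing down, gripper open.
Joint ranges: [-2.94, 2.94], [-0.97, 2.17], [0.19, 2.56], [-1.23, 4.37], [0.02, 3.11], [-2.88, 2.88]. Speed limits (rad/s): [2.39, 2.39, 3.01, 3.14, 3.14, 3.14].

### API

Orientations are given as a unit quaternion [w, x, y, z].
In Python, from workcell import sensors, cams, order gives the robot as it stands.
- The arm moves only by the tool carry_out, never from a script. Its argument "commands" is a list of rows, each a list of 3 entries, a list of its own where there are three numbers: the shift along the world's x, y, z in m, then the turn about the world's z in degrees, then the opening in per cent of the stroke, from 0 (shut) to 100 (fully open). A call has exactly 8 rows; each row shifts and turns the pose as measured when the row begins; what a row does not reach is not made up. A row lasts 1/10 s, in which the tool goes at most 50 mm and 8.59 degrees, less where a joint would pass 70% of its speed; a pose out of reach is approached as far as the arm can. A call with a gripper value outside its range is refused whole. The fingers move at their own pace and stop on an object; "force" is the grip in N (left out, the last holds). Time passes only in rows, so rows that do not move let the fingers close, or fill a call up. It gives the time, the measured TCP pose, the force and the opening at its end, in the units of the state.
- sensors.get_state(): the state, without advancing time (a new reading comes with each control period).
- cams.camera(name): name is "scene" or "top"; returns a dict with "image" (400x640x3 uint8, red, green, blue), "fx", "fy", "cx", "cy" (pixels), "camera_from_world" (4x4, takes a point from world to camera coordinates). Camera axes: x right, y down, z forward; pixel columns grow to the right and rows downward; lengths in mm; the calibration is good to about 2 mm. A picture is of the moment at which its call begins. There is no depth.
- order.sign_off(): hands the job in, once; it reports no verdict.
The state is a dict: "t": time; "joint_pos": joint angles; "joint_velocities": joint speeds; "joint_torque": joint torques, N m; "position": TCP position; "orientation": TCP orientation; "force": force on the tool from outside, world axes, zero at the start; "wrist_torque": the same for the moment, N m; "grip_width": finger opening in mm.
Only numpy, scipy, OpenCV 4.12 (cv2) and the standard library are available. Lean on these libraries where they do the work, as an engineer would, in place of code of your own. Each camera call takes 0.05 s, during which the arm holds its last target.

### The job

Check the instrument test stand for square: take the engineer's square by its stock, stand the stock flat on the stand's base plate a little clear of the upright, then bring it up into the inside corner until the stock sits flat on the base plate and the back edge of the blade lies flush against the upright, on the solid margin at either side of the big instrument hole. Keep it gripped and pressed lightly against the upright, square and still, and finish while holding it there. Leave the turn coordinator, the brass nut and the standoff where they are.

Things in the scene. Friction and masses are not known exactly. Their poses are not given: they have to be found in the camera images.
- square: Loose steel engineer's square, about 0.4 kg, standing on its stock, blade upright. Origin: centre of the stock's underside; x along the stock to the heel. Stock: dark bar 100 long (x), 18 wide (y), 22 high (z). Blade at the heel end: bright, 6 thick (y), 20 wide (x 30 to 50), top 120 above the underside, back edge flush with the heel. Grip across the stock's 18 mm, clear of the blade.
- heel (a point): on the square: bottom of the heel, at x = +50 mm, y = 0, z = 0 of the square (axes as the square)
- toe (a point): on the square: bottom of the stock's other end, at x = -50 mm, y = 0, z = 0 of the square
- blade_tip (a point): on the square: top of the blade's back edge, at x = +50 mm, y = 0, z = 120 mm of the square
- stand: Aluminium test stand, fixed to the bench: a base plate with an upright at 90 degrees. Origin on the bench surface under the middle of the inside corner; x horizontal, from the open side into the upright (whose face is the plane x = 0), y along the corner, z up.
- base_plate: The stand's base plate, 12 thick, 160 wide (y -80 to +80), from x = -170 (open end) to x = +60; its flat top is 12 mm above the bench. Same origin and axes as the stand.
- upright: The stand's upright: plate 8 thick (x 0 to 8), 160 wide (y -80 to 80), rising 120 above the base plate's top. Round through hole of 79 mm at y = 0, 60 above the base plate's top; the solid margins beside it run from |y| = 40 to 80 mm. Braces only behind it (x > 0). Same origin and axes as the stand.
- corner (a point): middle of the inside corner line, where the base plate's top meets the upright's face: x = 0, y = 0, z = 12 mm of the stand (axes as the stand)
- turn_coordinator: Bystander: weathered black turn coordinator lying on its side, 80 x 80 mm square flange, about 130 long along its x, 80 high. Origin under its middle, on the bench.
- seal_nut: Bystander: brass hexagonal seal nut, 30 mm across flats, 17 high, lying flat. Origin: centre of its underside.
- standoff: Bystander: hexagonal aluminium standoff, 12 mm across flats, 50 long with a 10 mm threaded stud, lying along its x. Origin: under its middle.
Not all that is in view belongs to the job. Of the things that look like the square, take the one that is nearest to the robot's base at the start.

How it is judged:
By the outcome, as a careful person would: the job done as asked, in the order asked, and still so for the second after the job is handed in, while the arm keeps its last pose, push and grip.
It also fails if it takes over 50 s, if anything falls off the work surface, if the arm or the gripper's body presses on something with over 40 N, if the wrist force passes 120 N, or if a joint passes its speed limit or range.

## Working session

There is one attempt and no reset: what is moved stays moved. The work goes in short steps, Python scripts to look and compute and a tool call to move; the robot and the scene stay as the last step left them, time stands still between calls to the robot, and variables do not carry over. Pictures are saved under pics/ and viewed, and the job is handed in when it is done.

Besides the shell and the picture viewer there is one more tool, called by a JSON object that holds its "name" and its "arguments". carry_out: Moves the arm, as the interface text tells. Its arguments: {"type":"object","properties":{"commands":{"type":"array"},"force":{"type":"number"}},"required":["commands"]}

```bash
mkdir -p pics; ls; cat > h.py <<'E'
import numpy as np, cv2
from workcell import sensors, cams, order
def grab(n,name=None):
    c=cams.camera(n)
    if name: cv2.imwrite(f'pics/{name}.png',c['image'][:,:,::-1])
    return c
def proj(c,P):
    P=np.atleast_2d(np.array(P,float)); T=np.array(c['camera_from_world'])
    q=P@T[:3,:3].T+T[:3,3]
    return np.c_[c['fx']*q[:,0]/q[:,2]+c['cx'],c['fy']*q[:,1]/q[:,2]+c['cy']]
def back(c,uv,z):
    T=np.array(c['camera_from_world']);R=T[:3,:3];o=-R.T@T[:3,3]
    uv=np.atleast_2d(np.array(uv,float))
    d=np.c_[(uv[:,0]-c['cx'])/c['fx'],(uv[:,1]-c['cy'])/c['fy'],np.ones(len(uv))]@R
    return o+d*((z-o[2])/d[:,2])[:,None]
E
python3 - <<'E'
from h import *
np.set_printoptions(precision=3,suppress=True)
print(sensors.get_state())
for n in('scene','top'):
    c=grab(n,n+'0');print(n,c['fx'],c['fy'],c['cx'],c['cy']);T=np.array(c['camera_from_world']);print(T, -T[:3,:3].T@T[:3,3])
E
```

```text
pics
{'t': 0.0, 'joint_pos': array([ 1.113,  0.313,  1.498,  0.   ,  1.331, -0.223]), 'joint_velocities': array([-0.001,  0.001, -0.   ,  0.001,  0.001, -0.001]), 'joint_torque': array([  0.001, -41.226, -25.975,  -0.   ,   0.004,  -0.   ]), 'position': array([122.017, 510.348, 230.734]), 'orientation': array([-0.   ,  0.117,  0.993, -0.001]), 'force': array([-0.438,  0.877,  0.336]), 'wrist_torque': array([-0.018, -0.008, -0.054]), 'grip_width': 85.17751561501858}
scene 428.6693503368065 428.6693503368065 314.64272398501123 199.39146094361644
[[  -0.683    0.73    -0.017  330.088]
 [   0.491    0.441   -0.751 -297.206]
 [  -0.541   -0.522   -0.66  1408.694]
 [   0.       0.       0.       1.   ]] [1133.621  624.961  711.363]
top 362.6933134646025 362.6933134646025 317.5568574751217 197.47769774437452
[[  -0.023   -0.999   -0.023  147.8  ]
 [  -0.998    0.025   -0.059  614.696]
 [   0.059    0.022   -0.998 1009.885]
 [   0.       0.       0.       1.   ]] [ 557.079  110.558 1047.379]
```

View pics/scene0.png

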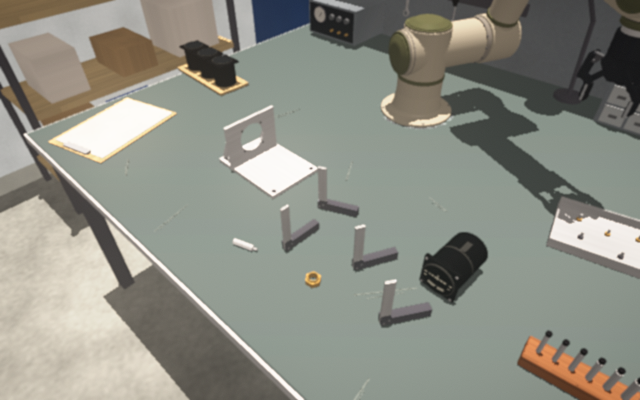

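View pics/top0.png

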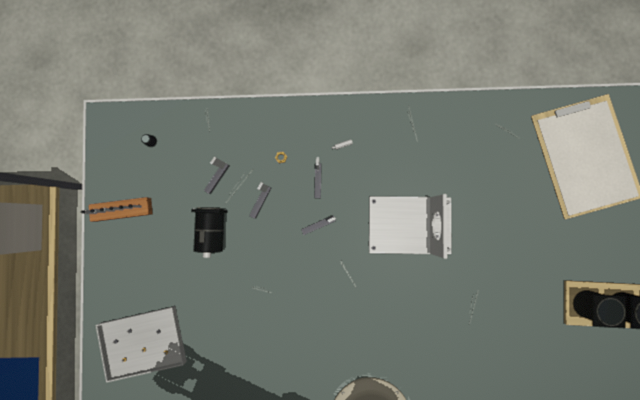

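```bash
python3 - <<'E'
from h import *
np.set_printoptions(precision=1,suppress=True)
a=cv2.imread('pics/top0.png');b=cv2.imread('pics/scene0.png')
cv2.imwrite('pics/topz.png',cv2.resize(a[180:270,290:460],None,fx=4.7,fy=4.7,interpolation=cv2.INTER_CUBIC))
cv2.imwrite('pics/scz.png',cv2.resize(b[95:225,215:375],None,fx=4.5,fy=4.5,interpolation=cv2.INTER_CUBIC))
c=grab('top')
for p in [(217,174),(260,200),(318,177),(318,224)]:
    q=back(c,p,15)[0];print(p,q,np.hypot(q[0],q[1]))
E
```

```text
(217, 174) [693.2 421.3  15. ] 811.2292074669781
(260, 200) [615.2 298.   15. ] 683.5517557841326
(318, 177) [677.  130.5  15. ] 689.4584955147392
(318, 224) [542.9 133.6  15. ] 559.0896132877938
```

View pics/topz.png

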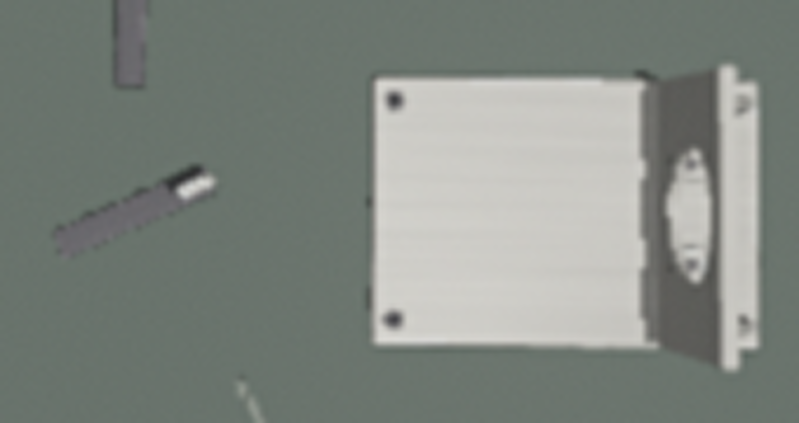

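View pics/scz.png

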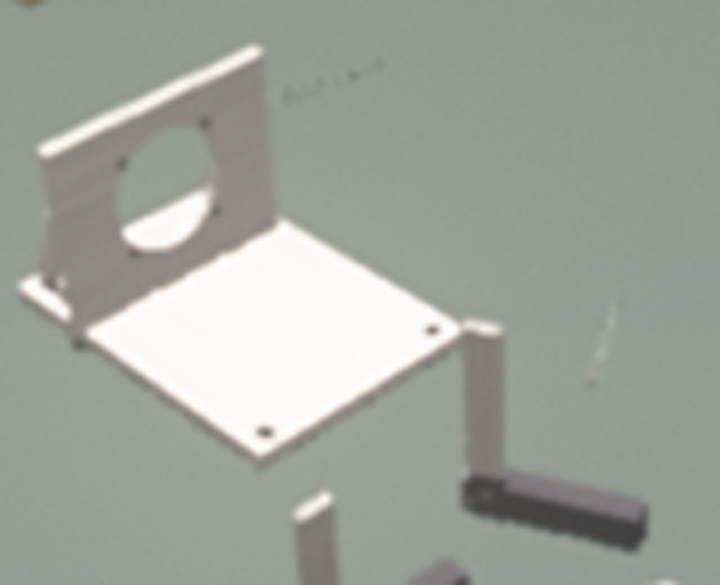

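```bash
cat > fit.py <<'E'
from h import *
from scipy.optimize import least_squares
def Rz(a): c,s=np.cos(a),np.sin(a);return np.array([[c,-s,0],[s,c,0],[0,0,1]])
def place(p,L): return np.array(L,float)@Rz(p[2]).T+[p[0],p[1],p[3] if len(p)>3 else 0]
def fit(obs,p0):
    # obs: list (cam, local pt, pixel)
    def r(p): return np.concatenate([ (proj(c,place(p,[l]))-np.array(u)).ravel() for c,l,u in obs])
    s=least_squares(r,p0,loss='soft_l1');return s.x,r(s.x).reshape(-1,2)
SQ=[([-50,-9,0],[50,-9,0],[50,9,0],[-50,9,0]),([-50,-9,22],[50,-9,22],[50,9,22],[-50,9,22]),([30,-3,120],[50,-3,120],[50,3,120],[30,3,120]),([50,-3,22],[50,-3,120]),([30,3,22],[30,3,120]),([50,3,22],[50,3,120]),([30,-3,22],[30,-3,120])]
ST=[([-170,-80,12],[0,-80,12],[0,80,12],[-170,80,12]),([-170,-80,0],[60,-80,0],[60,80,0],[-170,80,0]),([60,-80,12],[60,80,12]),([0,-80,12],[0,80,12],[0,80,132],[0,-80,132]),([8,-80,132],[8,80,132]),
 [[0,39.5*np.cos(t),72+39.5*np.sin(t)] for t in np.linspace(0,6.28,40)]]
def draw(img,c,p,M,k,off,col=(0,0,255)):
    for l in M:
        u=((proj(c,place(p,l))-off+.5)*k-.5)
        cv2.polylines(img,[np.round(u*16).astype(np.int32)],len(l)>2,col,1,cv2.LINE_AA,4)
def crop(c,box,k):
    x0,y0,x1,y1=box
    return cv2.resize(np.ascontiguousarray(c['image'][y0:y1,x0:x1,::-1]),None,fx=k,fy=k,interpolation=cv2.INTER_CUBIC)
E
python3 - <<'E'
from fit import *
np.set_printoptions(precision=2,suppress=True)
t=grab('top');s=grab('scene')
T=lambda x,y:((x+.5)/4.7+290-.5,(y+.5)/4.7+180-.5)
S=lambda x,y:((x+.5)/4.5+215-.5,(y+.5)/4.5+95-.5)
st,r=fit([(t,[-170,80,12],T(374,79)),(t,[-170,-80,12],T(374,344)),(t,[0,80,132],T(721,67)),(t,[0,-80,132],T(721,370)),
 (s,[-170,80,12],S(262,457)),(s,[-170,-80,12],S(464,327)),(s,[0,80,12],S(90,330)),(s,[0,-80,12],S(283,222)),(s,[0,80,132],S(43,155)),(s,[0,-80,132],S(262,52))],[500,0,-1.57])
print(st,'\n',r)
sq,r=fit([(t,[-50,9,22],T(54,232)),(t,[-50,-9,22],T(70,257)),(t,[50,3,120],T(205,170)),(t,[50,-3,120],T(217,182)),
 (s,[50,-9,0],S(463,508)) if 0 else (s,[50,9,0],S(463,508)),(s,[-50,9,0],S(637,550)),(s,[50,3,120],S(463,322)),(s,[30,3,120],S(475,333))],[543,133,-1.2])
print(sq,'\n',r)
np.save('st.npy',st);np.save('sq.npy',sq)
a=crop(t,(290,180,460,270),4.7)
draw(a,t,st,ST,4.7,[290,180]);draw(a,t,sq,SQ,4.7,[290,180]);cv2.imwrite('pics/ot.png',a)
a=crop(s,(215,95,375,225),4.5)
draw(a,s,st,ST,4.5,[215,95]);draw(a,s,sq,SQ,4.5,[215,95]);cv2.imwrite('pics/os.png',a)
E
```

```text
[ 532.86 -181.69  -58.16] 
 [[ 0.2  -0.34]
 [-0.04 -0.22]
 [ 0.01 -0.03]
 [ 0.5  -0.25]
 [ 0.47 -0.42]
 [ 0.57  0.61]
 [-2.15 -0.58]
 [-0.63 -0.49]
 [ 1.49  0.39]
 [ 0.73  0.46]]
[541.3  131.02  -1.17] 
 [[ 0.31 -0.08]
 [-0.51  0.46]
 [ 2.32  0.33]
 [ 0.73 -0.07]
 [-0.4   0.37]
 [ 0.11  0.33]
 [-0.2   1.26]
 [ 5.4   0.55]]
```

View pics/ot.png

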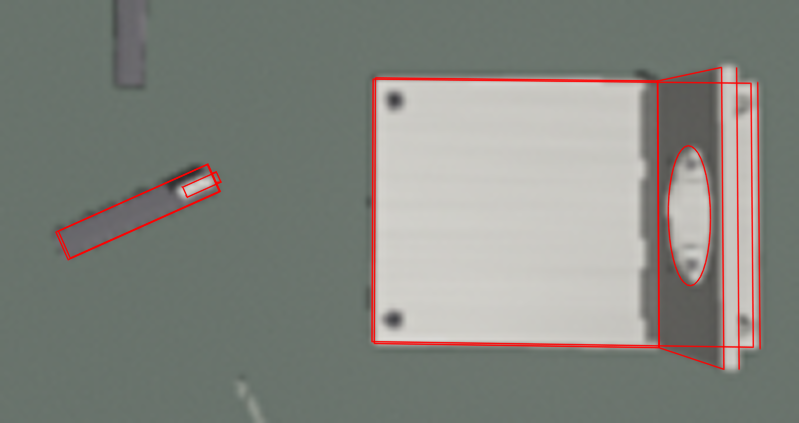

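View pics/os.png

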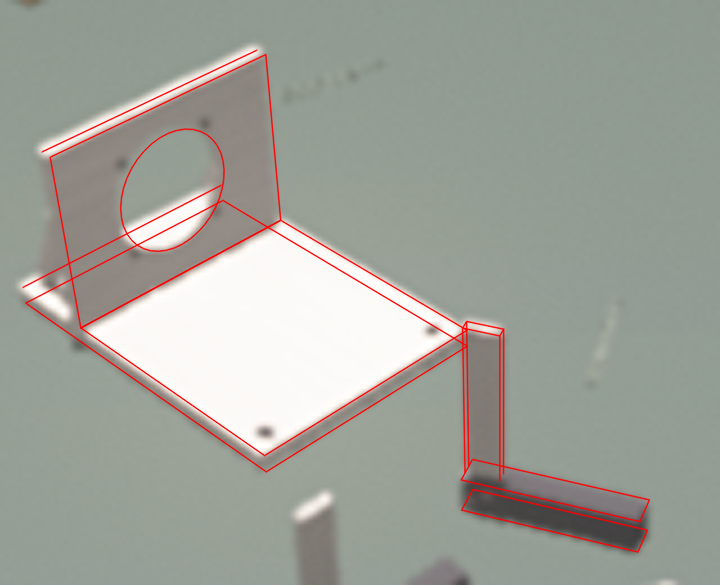

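```bash
cat >> fit.py <<'E'
from scipy.ndimage import map_coordinates
def edgefit(cams_edges,p0,iters=6,w=4.0,free=3,n=30):
    p=np.array(p0,float)
    for it in range(iters):
        ob=[]
        for c,A,B in cams_edges:
            g=cv2.GaussianBlur(c['image'].astype(np.float32).mean(2),(0,0),.7)
            L=np.array(A,float)+np.linspace(.08,.92,n)[:,None]*(np.array(B,float)-A)
            u=proj(c,place(p,L));d=u[-1]-u[0];d/=np.hypot(*d);nn=np.array([-d[1],d[0]])
            s=np.arange(-w,w+.01,.25)
            pts=u[:,None]+s[None,:,None]*nn
            v=map_coordinates(g,[pts[...,1],pts[...,0]],order=1)
            gr=np.abs(np.gradient(v,axis=1))
            pr=gr*np.exp(-(s/w*1.2)**2)
            k=pr.argmax(1)
            for i in range(n):
                lo,hi=max(k[i]-4,0),min(k[i]+5,len(s))
                if gr[i,k[i]]<2: continue
                off=(gr[i,lo:hi]*s[lo:hi]).sum()/gr[i,lo:hi].sum()
                ob.append((c,L[i],u[i]+off*nn,nn))
        def r(q): 
            q=np.r_[q,p[free:]]
            out=[]
            for c in {id(o[0]):o[0] for o in ob}.values():
                oo=[o for o in ob if o[0] is c]
                out.append(((proj(c,place(q,[o[1] for o in oo]))-[o[2] for o in oo])*[o[3] for o in oo]).sum(1))
            return np.concatenate(out)
        sol=least_squares(r,p[:free],loss='soft_l1',f_scale=.4);p=np.r_[sol.x,p[free:]]
        w=max(2.0,w*.75)
    return p,np.sqrt(np.mean(sol.fun**2)),len(ob)
E
cat > f1.py <<'E'
from fit import *
np.set_printoptions(precision=2,suppress=True)
t=grab('top');s=grab('scene')
st=np.load('st.npy');st[2]=(st[2]+np.pi)%(2*np.pi)-np.pi
te=[(t,[-170,-80,12],[-170,80,12]),(t,[-170,-80,12],[-5,-80,12]),(t,[-170,80,12],[-5,80,12]),(t,[0,-80,132],[0,80,132])]
se=[(s,[0,-80,12],[0,80,12]),(s,[-170,-80,12],[-5,-80,12]),(s,[-170,80,12],[-5,80,12]),(s,[-170,-80,12],[-170,80,12]),(s,[0,-80,12],[0,-80,132]),(s,[0,-80,132],[0,80,132])]
for n,e in(('top',te),('scene',se),('both',te+se)):
    p,rm,k=edgefit(e,st);print(n,p,np.degrees(p[2]),rm,k)
np.save('st2.npy',p)
T=lambda x,y:((x+.5)/4.7+290-.5,(y+.5)/4.7+180-.5)
S=lambda x,y:((x+.5)/4.5+215-.5,(y+.5)/4.5+95-.5)
sq,r=fit([(t,[-50,9,22],T(54,232)),(t,[-50,-9,22],T(70,257)),(t,[50,-3,120],T(216,182)),
 (s,[50,9,0],S(463,508)),(s,[-50,9,0],S(637,550)),(s,[30,3,120],S(502,332))],[543,133,-1.2])
print('picks',sq,np.degrees(sq[2]))
te=[(t,[-50,-9,22],[25,-9,22]),(t,[-50,9,22],[25,9,22]),(t,[-50,-9,22],[-50,9,22])]
se=[(s,[-50,9,0],[50,9,0]),(s,[-50,-9,22],[25,-9,22]),(s,[50,3,22],[50,3,120]),(s,[30,3,30],[30,3,120])]
for n,e in(('top',te),('scene',se),('both',te+se)):
    q,rm,k=edgefit(e,sq,w=3.);print(n,q,np.degrees(q[2]),rm,k)
np.save('sq2.npy',q)
a=crop(t,(290,180,460,270),4.7)
draw(a,t,p,ST,4.7,[290,180]);draw(a,t,q,SQ,4.7,[290,180])
b=crop(s,(215,95,375,225),4.5)
draw(b,s,p,ST,4.5,[215,95]);draw(b,s,q,SQ,4.5,[215,95]);
m=np.zeros((585,800,3),np.uint8);m[:,:380]=b[:,340:][:585,:380];m[:300,390:790]=cv2.resize(a[130:280,40:240],None,fx=2,fy=2)
cv2.imwrite('pics/o2.png',m)
z=np.array([q[0],q[1]])+Rz(q[2])[:2,:2]@[-22,0]
st_=sensors.get_state();print('grasp pt',z,'TCP',st_['position'])
E
python3 f1.py
```

```text
top [ 533.16 -181.15   -1.61] -91.97769754204617 0.17039051249806494 120
scene [ 533.49 -181.26   -1.61] -92.24629581728338 0.3751224723160023 150
both [ 533.19 -181.2    -1.61] -92.06124490585756 0.2938673715151958 270
picks [540.74 131.26  -1.18] -67.67241083758695Traceback (most recent call last):
  File "f1.py", line 18, in <module>
    q,rm,k=edgefit(e,sq,w=3.);print(n,q,np.degrees(q[2]),rm,k)
           ~~~~~~~^^^^^^^^^^^
  File "fit.py", line 46, in edgefit
    sol=least_squares(r,p[:free],loss='soft_l1',f_scale=.4);p=np.r_[sol.x,p[free:]]
    return func(*args, **kwargs)
    vector_fun = VectorFunction(
        fun_wrapped,
    ...<6 lines>...
        workers=workers
    )
    self._update_fun()
    ~~~~~~~~~~~~~~~~^^
    self.f = self.fun_wrapped(xp_copy(self.x))
             ~~~~~~~~~~~~~~~~^^^^^^^^^^^^^^^^^
    return np.atleast_1d(self.fun(x))
                         ~~~~~~~~^^^
    return self.f(x, *self.args, **self.kwargs)
           ~~~~~~^^^^^^^^^^^^^^^^^^^^^^^^^^^^^^
  File "fit.py", line 45, in r
    return np.concatenate(out)
           ~~~~~~~~~~~~~~^^^^^
ValueError: need at least one array to concatenate
```

```bash
python3 - <<'E'
x=open('fit.py').read()
x=x.replace("c['image'].astype(np.float32).mean(2)","(lambda I: I.mean(2) if not CH else 3*(I[...,0]-I[...,1]))(c['image'].astype(np.float32))")
x=x.replace("def Rz","CH=0\ndef Rz",1)
open('fit.py','w').write(x)
y=open('f1.py').read()
y=y.replace("for n,e in(('top',te),('scene',se),('both',te+se)):\n    q,","import fit\nfor n,e,ch in(('top',te,1),('scene',se,0),('both',te+se,1)):\n    fit.CH=ch\n    q,")
open('f1.py','w').write(y)
E
python3 f1.py
```

```text
top [ 533.21 -181.15   -1.6 ] -91.95382382594222 0.17116596070826184 120
scene [ 533.51 -181.24   -1.61] -92.22860040343292 0.37253516099346956 150
both [ 533.2  -181.19   -1.61] -92.05602026692719 0.2921986011671402 270
picks [540.74 131.26  -1.18] -67.67241083758695
top [541.24 133.23  -1.18] -67.69507809478465 0.09220976033677945 90
scene [541.24 132.97  -1.16] -66.34386081984857 0.18661778323741987 111
both [541.24 132.81  -1.18] -67.3625449992255 0.19432953839568476 208
grasp pt [532.77 153.12] TCP [122.13 510.58 231.24]
```

View pics/o2.png

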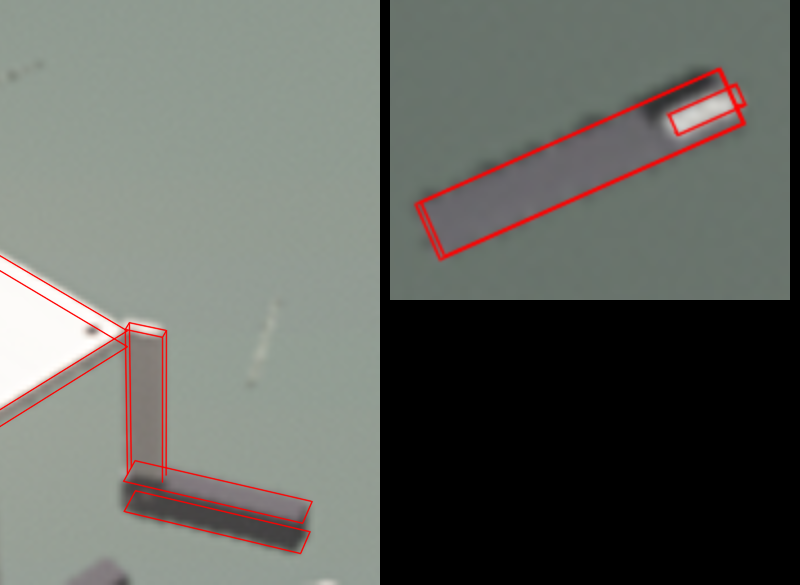

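{"name": "carry_out", "arguments": {"commands": [[[0.034, -0.03, 0], -6, 100], [[0.034, -0.03, 0], -6, 100], [[0.034, -0.03, 0], -6, 100], [[0.034, -0.03, 0], -6, 100], [[0.034, -0.03, 0], -6, 100], [[0.034, -0.03, 0], -6, 100], [[0.034, -0.03, 0], -6, 100], [[0.034, -0.03, 0], -6, 100]], "force": 60}}

```text
t: 1.25
position: [398.8, 263.0, 231.8]
orientation: [0.001, 0.521, 0.854, 0.001]
force: [-0.1, 1.2, -1.3]
grip_width: 85.4
```

{"name": "carry_out", "arguments": {"commands": [[[0.028, -0.023, -0.01], -1, 100], [[0.028, -0.023, -0.01], -1, 100], [[0.028, -0.023, -0.01], -1, 100], [[0.028, -0.023, -0.01], -1, 100], [[0.021, -0.017, -0.01], -0.7, 100], [[0, 0, 0], 0, 100], [[0, 0, 0], 0, 100], [[0, 0, 0], 0, 100]]}}

```text
t: 2.05
position: [539.7, 144.5, 179.9]
orientation: [0.001, 0.561, 0.828, 0.002]
force: [-0.8, 0.4, -0.4]
grip_width: 85.3
```

```bash
cat > s.py <<'E'
from h import *
from scipy.spatial.transform import Rotation as R
def show():
    s=sensors.get_state();q=s['orientation'];M=R.from_quat([q[1],q[2],q[3],q[0]]).as_matrix()
    np.set_printoptions(precision=2,suppress=True)
    print(s['t'],s['position'],'jaw',np.degrees(np.arctan2(M[1,1],M[0,1])),'tilt z',M[:,2],'F',s['force'],'M',s['wrist_torque'],'w',s['grip_width'],'j6',s['joint_pos'])
show()
E
python3 s.py
```

```text
2.05 [539.69 144.52 179.9 ] jaw 21.74869716520515 tilt z [ 0.  0. -1.] F [-0.78  0.4  -0.36] M [0.01 0.02 0.01] w 85.34285269805379 j6 [ 0.05  0.43  1.47  0.    1.24 -0.33]
```

{"name": "carry_out", "arguments": {"commands": [[[-0.007, 0.009, 0], 0.8, 100], [[0, 0, -0.03], 0, 100], [[0, 0, -0.03], 0, 100], [[0, 0, -0.03], 0, 100], [[0, 0, -0.02], 0, 100], [[0, 0, 0], 0, 100], [[0, 0, 0], 0, 100], [[0, 0, 0], 0, 100]]}}

```text
t: 2.85
position: [527.9, 163.1, 73.3]
orientation: [0.005, 0.549, 0.836, 0.006]
force: [-0.5, -0.3, 0.8]
grip_width: 85.3
```

```bash
python3 - <<'E'
from fit import *
import s
a=grab('scene');b=grab('top')
cv2.imwrite('pics/g1.png',np.vstack([crop(a,(270,100,430,230),2.25),crop(b,(250,160,410,290),2.25)]))
E
```

```text
2.85 [527.87 163.06  73.25] jaw 23.398323659694046 tilt z [ 0.01  0.   -1.  ] F [-0.51 -0.32  0.79] M [ 0.    0.01 -0.07] w 85.34545815944234 j6 [ 0.09  0.54  1.61  0.    0.98 -0.32]
```

View pics/g1.png

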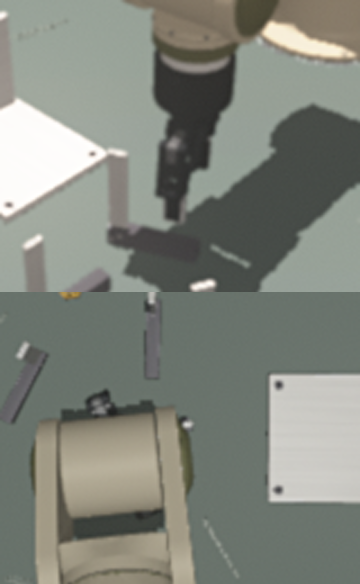

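{"name": "carry_out", "arguments": {"commands": [[[0.0025, -0.005, 0], 0, 100], [[0.0025, -0.005, 0], 0, 100], [[0, 0, -0.008], -0.4, 100], [[0, 0, -0.008], -0.4, 100], [[0, 0, -0.008], 0, 100], [[0, 0, -0.004], 0, 100], [[0, 0, 0], 0, 100], [[0, 0, 0], 0, 100]]}}

```text
t: 3.75
position: [534.0, 151.6, 43.7]
orientation: [0.006, 0.556, 0.831, 0.006]
force: [0.1, 0.0, -0.0]
grip_width: 85.6
```

```bash
python3 s.py
```

```text
3.75 [534.03 151.56  43.7 ] jaw 22.462733510559865 tilt z [ 0.02  0.   -1.  ] F [ 0.1   0.04 -0.04] M [-0.05 -0.02  0.02] w 85.60405862615447 j6 [ 0.06  0.59  1.62  0.    0.92 -0.33]
```

{"name": "carry_out", "arguments": {"commands": [[[0, 0, 0.03], 0, 100], [[0, 0, 0.03], 0, 100], [[0, 0, 0.03], 0, 100], [[0, 0, 0], 0, 100], [[0, 0, 0], 0, 100], [[0, 0, 0], 0, 100], [[0, 0, 0], 0, 100], [[0, 0, 0], 0, 100]]}}

```text
t: 4.55
position: [532.5, 151.8, 135.1]
orientation: [0.004, 0.556, 0.831, 0.005]
force: [-0.5, -0.1, 0.1]
grip_width: 85.5
```

```bash
sed -i 's/precision=2/precision=4/' s.py; python3 s.py; sleep 1; python3 s.py
```

```text
4.55 [532.4582 151.8294 135.0571] jaw 22.497225660591894 tilt z [ 0.0123  0.0039 -0.9999] F [-0.5185 -0.0975  0.0598] M [0.0058 0.0094 0.0042] w 85.51036963320415 j6 [ 0.0647  0.4598  1.5501  0.0034  1.1192 -0.3294]
4.55 [532.4582 151.8294 135.0571] jaw 22.497225660591894 tilt z [ 0.0123  0.0039 -0.9999] F [-0.5185 -0.0975  0.0598] M [0.0058 0.0094 0.0042] w 85.51036963320415 j6 [ 0.0647  0.4598  1.5501  0.0034  1.1192 -0.3294]
```

{"name": "carry_out", "arguments": {"commands": [[[0, 0, 0.05], 0, 100], [[0, 0, 0.05], 0, 100], [[0, 0, 0.05], 0, 100], [[0, 0, 0], 0, 100], [[0, 0, 0], 0, 100], [[0, 0, 0], 0, 100], [[0, 0, 0], 0, 100], [[0, 0, 0], 0, 100]]}}

```text
t: 5.35
position: [529.4, 151.5, 282.8]
orientation: [-0.001, 0.556, 0.831, 0.001]
force: [-0.2, -0.1, 0.6]
grip_width: 85.3
```

```bash
python3 s.py
```

```text
5.35 [529.4088 151.4752 282.7649] jaw 22.482009386402126 tilt z [-0.0015  0.003  -1.    ] F [-0.1545 -0.059   0.62  ] M [ 0.0052 -0.0202  0.0272] w 85.32989311900954 j6 [ 0.0644  0.3402  1.3267  0.0031  1.4759 -0.3282]
```

{"name": "carry_out", "arguments": {"commands": [[[0.001, 0, -0.02], 0, 100], [[0.001, 0, -0.02], 0, 100], [[0.001, 0, -0.02], 0, 100], [[0, 0, -0.02], 0, 100], [[0, 0, -0.02], 0, 100], [[0, 0, -0.02], 0, 100], [[0, 0, -0.02], 0, 100], [[0, 0, 0], 0, 100]]}}

```text
t: 6.15
position: [529.6, 151.2, 131.7]
orientation: [-0.005, 0.556, 0.831, -0.002]
force: [-0.5, 0.2, 0.3]
grip_width: 85.6
```

```bash
python3 s.py
```

```text
6.15 [529.6182 151.2045 131.7122] jaw 22.47059211717697 tilt z [-0.0115  0.0023 -0.9999] F [-0.497   0.1682  0.2656] M [-0.0089  0.0144 -0.0049] w 85.63416137280801 j6 [ 0.0639  0.4698  1.5441  0.0034  1.139  -0.3297]
```

{"name": "carry_out", "arguments": {"commands": [[[0.001, 0, -0.015], 0, 100], [[0.001, 0, -0.015], 0, 100], [[0.001, 0, -0.015], 0, 100], [[0, 0, -0.015], 0, 100], [[0, 0, -0.015], 0, 100], [[0, 0, 0], 0, 100], [[0, 0, 0], 0, 100], [[0, 0, 0], 0, 100]]}}

```text
t: 6.95
position: [535.0, 151.4, 59.4]
orientation: [-0.004, 0.556, 0.831, -0.001]
force: [0.1, 0.2, 0.9]
grip_width: 85.6
```

```bash
python3 s.py
```

```text
6.95 [534.9819 151.3994  59.4125] jaw 22.477977416632303 tilt z [-0.0069  0.0026 -1.    ] F [0.0913 0.2019 0.9168] M [-0.0305 -0.0146  0.0025] w 85.56723371660738 j6 [ 0.0636  0.5734  1.5931  0.0037  0.9819 -0.3307]
```

{"name": "carry_out", "arguments": {"commands": [[[-0.001, 0.001, -0.008], 0, 100], [[-0.001, 0.001, -0.008], 0, 100], [[0, 0, -0.008], 0, 100], [[0, 0, -0.008], 0, 100], [[0, 0, -0.007], 0, 100], [[0, 0, 0], 0, 100], [[0, 0, 0], 0, 100], [[0, 0, 0], 0, 100]]}}

```text
t: 7.75
position: [533.2, 153.7, 18.2]
orientation: [-0.003, 0.556, 0.831, -0.0]
force: [-0.1, -0.0, 0.5]
grip_width: 85.6
```

```bash
python3 s.py
```

```text
7.75 [533.2034 153.6657  18.1607] jaw 22.485739762743407 tilt z [-0.0054  0.0027 -1.    ] F [-0.077  -0.0229  0.5041] M [-0.0399  0.0169  0.0154] w 85.636327226943 j6 [ 0.068   0.6346  1.6198  0.0039  0.8924 -0.3269]
```

{"name": "carry_out", "arguments": {"commands": [[[0, 0, -0.005], 0, 100], [[0, 0, -0.005], 0, 100], [[0, 0, -0.003], 0, 60], [[0, 0, 0], 0, 50], [[0, 0, 0], 0, 40], [[0, 0, 0], 0, 35], [[0, 0, 0], 0, 30], [[0, 0, 0], 0, 30]]}}

```text
t: 8.55
position: [533.7, 153.7, 4.8]
orientation: [-0.002, 0.556, 0.831, 0.0]
force: [-0.6, 0.2, 0.4]
grip_width: 25.8
```

```bash
python3 - <<'E'
from fit import *
import s
a=grab('scene')
cv2.imwrite('pics/g2.png',crop(a,(290,140,400,230),7))
E
```

```text
8.55 [533.7033 153.6991   4.7612] jaw 22.482415050349175 tilt z [-0.0039  0.0028 -1.    ] F [-0.615   0.203   0.3833] M [-0.0365 -0.0153  0.0187] w 25.766495779343845 j6 [ 0.068   0.6568  1.6246  0.0041  0.8639 -0.327 ]
```

View pics/g2.png

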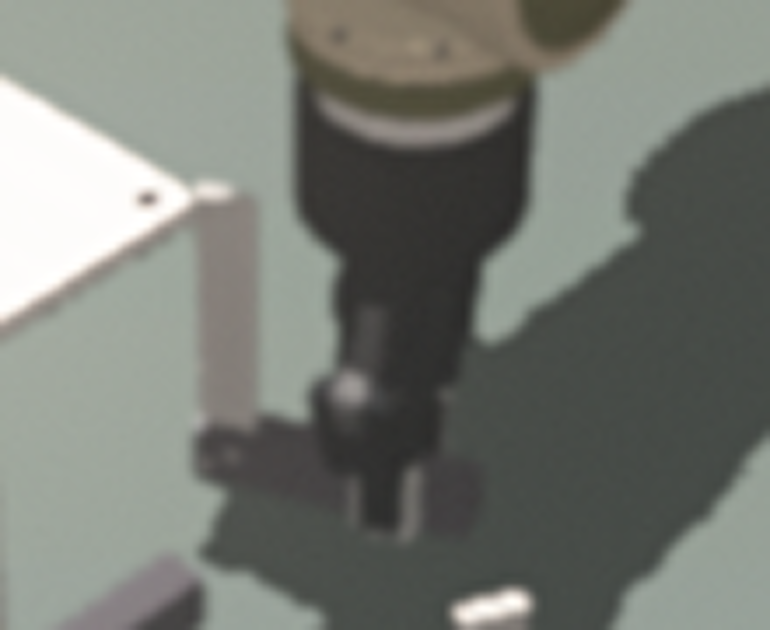

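The fingers straddle the stock at crop (385,500), well clear of the blade at (230,310). Next I close the gripper.

{"name": "carry_out", "arguments": {"commands": [[[0, 0, 0], 0, 22], [[0, 0, 0], 0, 15], [[0, 0, 0], 0, 10], [[0, 0, 0], 0, 5], [[0, 0, 0], 0, 0], [[0, 0, 0], 0, 0], [[0, 0, 0], 0, 0], [[0, 0, 0], 0, 0]], "force": 50}}

```text
t: 9.4
position: [533.5, 153.6, 5.0]
orientation: [-0.003, 0.556, 0.831, -0.0]
force: [-0.7, -0.6, 1.5]
grip_width: 17.1
```

```bash
python3 s.py
```

```text
9.4 [533.5216 153.6128   4.9779] jaw 22.48075576214065 tilt z [-0.0043  0.0027 -1.    ] F [-0.704  -0.6001  1.5082] M [-0.0058  0.0695 -0.0081] w 17.050972339670974 j6 [ 0.0679  0.6563  1.6247  0.0039  0.8647 -0.327 ]
```

{"name": "carry_out", "arguments": {"commands": [[[0, 0, 0.005], 0, 0], [[0, 0, 0.015], 0, 0], [[0, 0, 0.02], 0, 0], [[0, 0, 0.02], 0, 0], [[0, 0, 0.015], 0, 0], [[0, 0, 0.01], 0, 0], [[0, 0, 0], 0, 0], [[0, 0, 0], 0, 0]], "force": 80}}

```text
t: 10.2
position: [529.7, 153.7, 89.8]
orientation: [-0.007, 0.556, 0.831, -0.003]
force: [0.6, -0.1, -4.8]
grip_width: 16.0
```

```bash
python3 - <<'E'
from fit import *
import s
a=grab('scene')
cv2.imwrite('pics/g3.png',crop(a,(290,120,400,210),7))
E
```

```text
10.2 [529.6934 153.6564  89.823 ] jaw 22.454965330986795 tilt z [-0.0145  0.003  -0.9999] F [ 0.571  -0.1223 -4.7583] M [0.1641 0.0023 0.0014] w 16.036702459935825 j6 [ 0.068   0.5256  1.5791  0.0046  1.0512 -0.3262]
```

View pics/g3.png

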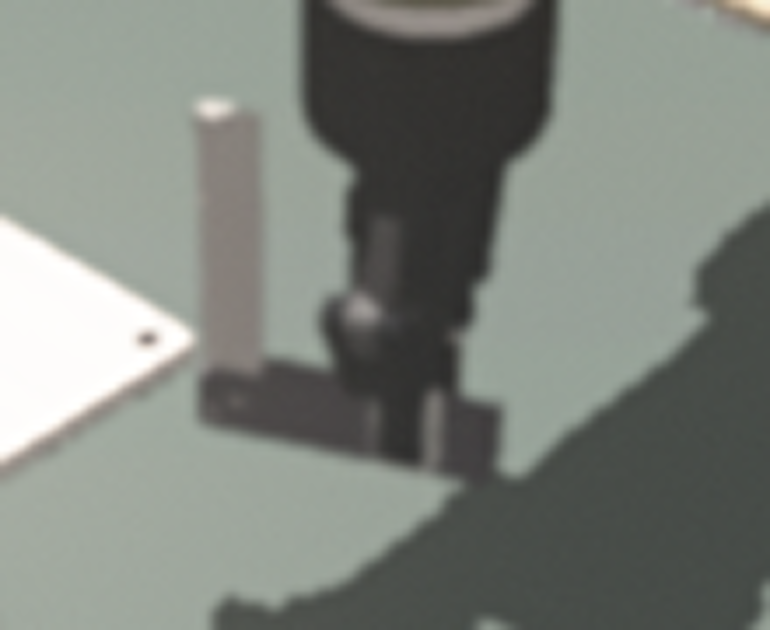

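The square is held level and its blade is clear at crop (230,240). I'll carry it towards the stand.

{"name": "carry_out", "arguments": {"commands": [[[-0.003, -0.01, 0], -2, 0], [[-0.006, -0.025, 0], -3.5, 0], [[-0.007, -0.03, 0], -3.5, 0], [[-0.007, -0.03, 0], -3.5, 0], [[-0.007, -0.03, 0], -3.5, 0], [[-0.007, -0.03, 0], -3.5, 0], [[-0.006, -0.025, 0], -2, 0], [[-0.003, -0.01, 0], -1, 0]]}}

```text
t: 11.05
position: [476.7, -45.1, 84.5]
orientation: [-0.011, 0.716, 0.698, -0.004]
force: [-0.1, -0.3, -3.8]
grip_width: 16.2
```

```bash
python3 s.py
```

```text
11.05 [476.6772 -45.1275  84.5473] jaw -1.5303806660344204 tilt z [-0.0209  0.0107 -0.9997] F [-0.1367 -0.2585 -3.7625] M [ 0.1233 -0.0568  0.0238] w 16.15314292171345 j6 [-0.3414  0.4021  1.7978  0.0038  0.965  -0.3168]
```

{"name": "carry_out", "arguments": {"commands": [[[0, -0.01, 0], 0, 0], [[0, -0.01, 0], -0.3, 0], [[0, -0.006, 0], -0.2, 0], [[0, 0, 0], 0, 0], [[0, 0, 0], 0, 0], [[0, 0, 0], 0, 0], [[0, 0, 0], 0, 0], [[0, 0, 0], 0, 0]]}}

```text
t: 11.85
position: [476.4, -71.5, 83.7]
orientation: [-0.012, 0.719, 0.694, -0.004]
force: [0.5, 0.2, -4.9]
grip_width: 15.9
```

```bash
python3 s.py
```

```text
11.85 [476.3947 -71.5474  83.6899] jaw -2.020158542245859 tilt z [-0.0223  0.0121 -0.9997] F [ 0.5206  0.2099 -4.9368] M [ 0.1426 -0.0368  0.0084] w 15.928940416875987 j6 [-0.3943  0.4098  1.7885  0.0032  0.9685 -0.3608]
```

{"name": "carry_out", "arguments": {"commands": [[[0, 0, 0.01], 0, 0], [[0, 0, 0.01], 0, 0], [[0, 0, 0.01], 0, 0], [[0, 0, 0.01], 0, 0], [[0, 0, 0.01], 0, 0], [[0, 0, 0.01], 0, 0], [[0, 0, 0.01], 0, 0], [[0, 0, 0.01], 0, 0]]}}

```text
t: 12.65
position: [476.2, -71.1, 171.0]
orientation: [-0.012, 0.719, 0.695, -0.004]
force: [-0.3, -0.7, -4.1]
grip_width: 16.2
```

```bash
python3 s.py
```

```text
12.65 [476.164  -71.0764 171.0181] jaw -1.990782372370938 tilt z [-0.0217  0.012  -0.9997] F [-0.3174 -0.6976 -4.0721] M [ 0.1159 -0.0364 -0.0202] w 16.237482730252214 j6 [-0.3936  0.2891  1.696   0.0029  1.1811 -0.3599]
```

{"name": "carry_out", "arguments": {"commands": [[[0, 0, -0.035], 0, 0], [[0, 0, -0.035], 0, 0], [[0, 0, 0], 0, 0], [[0, 0, 0], 0, 0], [[0, 0, 0], 0, 0], [[0, 0, 0], 0, 0], [[0, 0, 0], 0, 0], [[0, 0, 0], 0, 0]]}}

```text
t: 13.45
position: [480.2, -72.6, 108.9]
orientation: [-0.005, 0.719, 0.695, -0.001]
force: [-1.5, 0.5, -4.3]
grip_width: 15.9
```

```bash
python3 s.py
```

```text
13.45 [480.1674 -72.6282 108.8784] jaw -1.9789003346347576 tilt z [-0.0089  0.0066 -0.9999] F [-1.5338  0.4945 -4.3007] M [ 0.1331 -0.0618  0.0322] w 15.914381166618071 j6 [-0.3934  0.3718  1.7649  0.0031  1.0157 -0.3605]
```

{"name": "carry_out", "arguments": {"commands": [[[0, 0, -0.03], 0, 0], [[0, 0, 0], 0, 0], [[0, 0, 0], 0, 0], [[-0.002, -0.005, 0], 0, 0], [[-0.0015, -0.005, 0], 0, 0], [[0, 0, 0], 0, 0], [[0, 0, 0], 0, 0], [[0, 0, 0], 0, 0]]}}

```text
t: 14.25
position: [478.8, -84.9, 83.7]
orientation: [-0.002, 0.719, 0.695, 0.001]
force: [0.0, 0.4, -4.7]
grip_width: 16.2
```

```bash
python3 s.py
```

```text
14.25 [478.8071 -84.8531  83.7421] jaw -1.9934353799001947 tilt z [-0.0014  0.0032 -1.    ] F [ 0.019   0.3648 -4.7343] M [ 0.1577 -0.0264 -0.0296] w 16.187066885452953 j6 [-0.4182  0.4076  1.7915  0.0029  0.9451 -0.3851]
```

{"name": "carry_out", "arguments": {"commands": [[[0, 0, -0.007], 0, 0], [[0, 0, -0.008], 0, 0], [[0, 0, -0.008], 0, 0], [[0, 0, -0.008], 0, 0], [[0, 0, -0.008], 0, 0], [[0, 0, -0.006], 0, 0], [[0, 0, 0], 0, 0], [[0, 0, 0], 0, 0]]}}

```text
t: 15.05
position: [478.2, -84.3, 33.6]
orientation: [-0.003, 0.719, 0.695, 0.0]
force: [-0.5, -0.4, -4.6]
grip_width: 16.3
```

```bash
python3 - <<'E'
from fit import *
import s
a=grab('scene');b=grab('top')
cv2.imwrite('pics/p1.png',np.hstack([crop(a,(215,80,345,210),4.5)[:,:,:],crop(b,(390,190,460,320),4.5)[:,:210]]))
E
```

```text
15.05 [478.2018 -84.2704  33.6164] jaw -1.9701555286483359 tilt z [-0.0036  0.0042 -1.    ] F [-0.4571 -0.4331 -4.6239] M [ 0.1619 -0.0387 -0.0199] w 16.297022875236774 j6 [-0.4176  0.4931  1.8259  0.0032  0.8276 -0.3854]
```

View pics/p1.png

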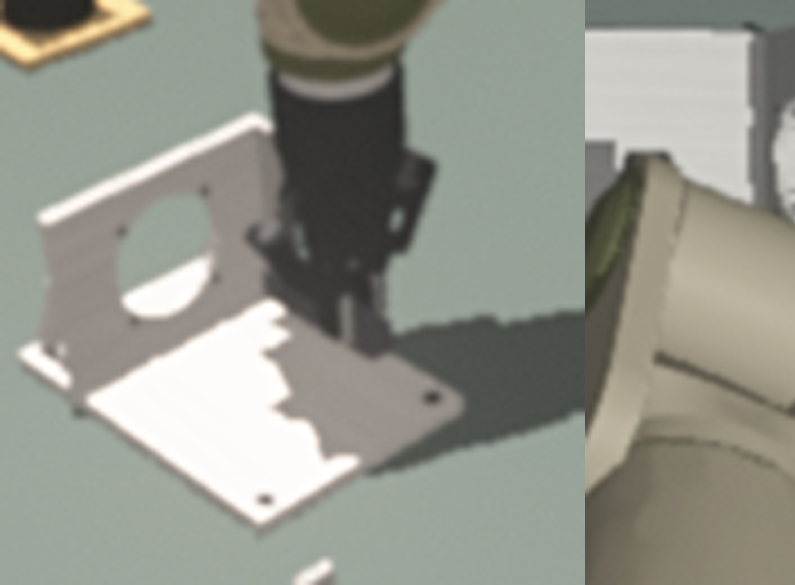

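{"name": "carry_out", "arguments": {"commands": [[[0, 0, -0.005], 0, 0], [[0, 0, -0.004], 0, 0], [[0, 0, -0.003], 0, 0], [[0, 0, -0.001], 0, 0], [[0, 0, 0], 0, 0], [[0, 0, 0], 0, 0], [[0, 0, 0], 0, 0], [[0, 0, 0], 0, 0]]}}

```text
t: 15.95
position: [478.8, -84.5, 20.5]
orientation: [-0.002, 0.719, 0.695, 0.001]
force: [-0.4, 0.8, -4.4]
grip_width: 16.3
```

```bash
python3 s.py
```

```text
15.95 [478.824  -84.5395  20.5146] jaw -1.9667286486668702 tilt z [-0.0014  0.0032 -1.    ] F [-0.3834  0.8289 -4.4292] M [0.0883 0.0064 0.0111] w 16.341790584815705 j6 [-0.4176  0.5174  1.8321  0.0033  0.7947 -0.3856]
```

{"name": "carry_out", "arguments": {"commands": [[[0, 0, -0.001], 0, 0], [[0, 0, -0.001], 0, 0], [[0, 0, -0.001], 0, 0], [[0, 0, -0.0005], 0, 0], [[0, 0, -0.0005], 0, 0], [[0, 0, -0.0005], 0, 0], [[0, 0, 0], 0, 0], [[0, 0, 0], 0, 0]]}}

```text
t: 16.75
position: [479.0, -84.6, 17.2]
orientation: [-0.001, 0.719, 0.695, 0.001]
force: [-0.3, 1.0, -2.7]
grip_width: 16.0
```

```bash
python3 s.py
```

```text
16.75 [479.0375 -84.5978  17.1876] jaw -1.9509215928533234 tilt z [-0.0008  0.0027 -1.    ] F [-0.2542  0.9714 -2.6988] M [0.1445 0.0825 0.0281] w 16.03128115631757 j6 [-0.4174  0.5237  1.8335  0.003   0.7863 -0.3854]
```

{"name": "carry_out", "arguments": {"commands": [[[0, 0, -0.0006], 0, 0], [[0, 0, -0.0006], 0, 0], [[0, 0, -0.0006], 0, 0], [[0, 0, -0.0006], 0, 0], [[0, 0, -0.0006], 0, 0], [[0, 0, -0.0006], 0, 0], [[0, 0, -0.0006], 0, 0], [[0, 0, -0.0006], 0, 0]]}}

```text
t: 17.55
position: [479.1, -84.6, 17.1]
orientation: [-0.001, 0.719, 0.695, 0.0]
force: [-4.3, 1.7, 8.1]
grip_width: 16.2
```

```bash
python3 s.py
```

```text
17.55 [479.094  -84.6181  17.1098] jaw -1.923021139780353 tilt z [-0.0013  0.0022 -1.    ] F [-4.2559  1.676   8.1413] M [ 0.358   0.7605 -0.0224] w 16.17321942136551 j6 [-0.417   0.5241  1.8331  0.0021  0.7865 -0.3849]
```

{"name": "carry_out", "arguments": {"commands": [[[0, -0.002, -0.0003], -0.1, 0], [[0, -0.002, -0.0003], 0, 0], [[0, -0.002, -0.0003], 0, 0], [[0, -0.002, -0.0003], 0, 0], [[0, -0.002, -0.0003], 0, 0], [[0, -0.002, -0.0003], 0, 0], [[0, -0.001, -0.0003], 0, 0], [[0, 0, -0.0003], 0, 0]]}}

```text
t: 18.35
position: [480.7, -96.5, 17.1]
orientation: [-0.001, 0.72, 0.694, 0.003]
force: [-3.1, 2.2, 7.0]
grip_width: 16.1
```

```bash
python3 s.py
```

```text
18.35 [480.7424 -96.5356  17.1092] jaw -2.07191594790777 tilt z [ 0.0024  0.0051 -1.    ] F [-3.0539  2.2106  7.0492] M [ 0.3804  0.6618 -0.0539] w 16.07583010601358 j6 [-0.4407  0.529   1.8239  0.0079  0.7887 -0.4101]
```

{"name": "carry_out", "arguments": {"commands": [[[-0.0004, -0.0015, -0.0002], 0, 0], [[-0.0004, -0.0015, -0.0002], 0, 0], [[-0.0004, -0.0015, -0.0002], 0, 0], [[-0.0003, -0.0015, -0.0002], 0, 0], [[-0.0003, -0.0015, -0.0002], 0, 0], [[-0.0002, -0.001, -0.0002], 0, 0], [[0, 0, -0.0002], 0, 0], [[0, 0, -0.0002], 0, 0]]}}

```text
t: 19.15
position: [480.3, -105.4, 17.1]
orientation: [0.0, 0.72, 0.694, 0.004]
force: [-0.8, 5.5, 7.3]
grip_width: 16.0
```

```bash
python3 s.py
```

```text
19.15 [ 480.3133 -105.3958   17.1211] jaw -2.104702628290267 tilt z [ 0.0065  0.0058 -1.    ] F [-0.7575  5.4783  7.2949] M [ 0.8834  0.3029 -0.0995] w 15.99765291571886 j6 [-0.4591  0.5297  1.8226  0.0114  0.7861 -0.4304]
```

{"name": "carry_out", "arguments": {"commands": [[[0.0005, -0.0004, -0.0001], 0, 0], [[0.0005, -0.0004, -0.0001], 0, 0], [[0.0005, -0.0004, -0.0001], 0, 0], [[0.0005, -0.0004, -0.0001], 0, 0], [[0, -0.0004, -0.0001], 0, 0], [[0, -0.0004, -0.0001], 0, 0], [[0, -0.0004, -0.0001], 0, 0], [[0, -0.0004, -0.0001], 0, 0]]}}

```text
t: 19.95
position: [480.9, -107.7, 17.1]
orientation: [-0.002, 0.72, 0.694, 0.004]
force: [-1.1, 5.4, 4.6]
grip_width: 15.6
```

```bash
python3 s.py
```

```text
19.95 [ 480.8919 -107.7497   17.1182] jaw -2.126441754005678 tilt z [ 0.0025  0.0091 -1.    ] F [-1.1489  5.3941  4.6294] M [ 0.6881  0.2034 -0.0704] w 15.645218350202672 j6 [-0.4636  0.5333  1.8159  0.013   0.7943 -0.4356]
```

{"name": "carry_out", "arguments": {"commands": [[[0.0003, -0.0006, -0.0001], 0, 0], [[0.0003, -0.0006, -0.0001], 0, 0], [[0.0003, -0.0006, -0.0001], 0, 0], [[0.0003, -0.0006, -0.0001], 0, 0], [[0, -0.0006, -0.0001], 0, 0], [[0, -0.0006, -0.0001], 0, 0], [[0, -0.0006, -0.0001], 0, 0], [[0, -0.0006, -0.0001], 0, 0]]}}

```text
t: 20.75
position: [480.9, -107.8, 17.1]
orientation: [-0.007, 0.72, 0.694, 0.006]
force: [-0.0, 9.2, 6.0]
grip_width: 16.2
```

```bash
python3 - <<'E'
from fit import *
import s
a=grab('scene')
cv2.imwrite('pics/p2.png',crop(a,(215,80,345,210),4.5))
E
```

```text
20.75 [ 480.9059 -107.7917   17.1111] jaw -2.141756211568904 tilt z [-0.001   0.0181 -0.9998] F [-0.0352  9.2245  6.029 ] M [ 1.1225 -0.0077 -0.0784] w 16.179011878572656 j6 [-0.4671  0.5356  1.8117  0.0218  0.8035 -0.4449]
```

View pics/p2.png

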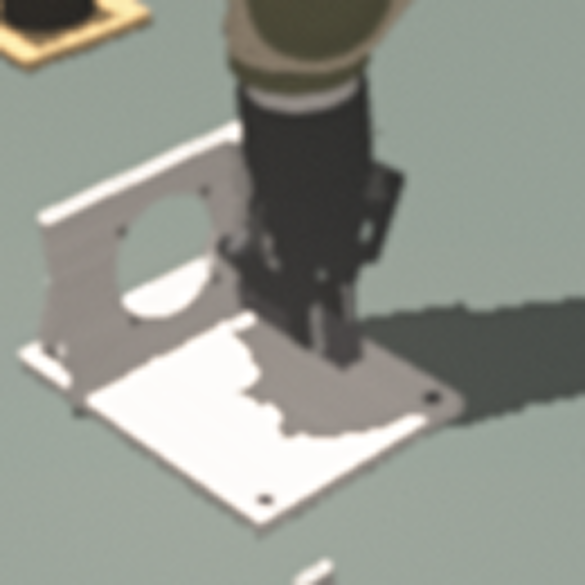

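{"name": "carry_out", "arguments": {"commands": [[[0, 0.0006, -0.0003], 0, 0], [[0, 0.0006, -0.0003], 0, 0], [[0, 0.0006, -0.0003], 0, 0], [[0, 0.0004, -0.0003], 0, 0], [[0, 0.0003, -0.0003], 0, 0], [[0, 0, -0.0003], 0, 0], [[0, 0, -0.0003], 0, 0], [[0, 0, -0.0003], 0, 0]], "force": 30}}

```text
t: 21.6
position: [480.9, -107.8, 17.1]
orientation: [-0.005, 0.72, 0.694, 0.005]
force: [-1.8, 5.8, 7.8]
grip_width: 16.1
```

```bash
python3 s.py
```

```text
21.6 [ 480.9403 -107.7692   17.0849] jaw -2.0791107629057395 tilt z [-0.0006  0.0139 -0.9999] F [-1.8286  5.7856  7.7887] M [ 0.5877  0.3783 -0.118 ] w 16.12418191725769 j6 [-0.4651  0.5351  1.8126  0.0169  0.8008 -0.4406]
```

{"name": "carry_out", "arguments": {"commands": [[[0, 0.0007, -0.0004], 0, 0], [[0, 0.0007, -0.0004], 0, 0], [[0, 0.0007, -0.0004], 0, 0], [[0, 0.0007, -0.0004], 0, 0], [[0, 0.0007, -0.0004], 0, 0], [[0, 0.0007, -0.0004], 0, 0], [[0, 0, -0.0004], 0, 0], [[0, 0, -0.0004], 0, 0]]}}

```text
t: 22.4
position: [481.0, -107.9, 17.1]
orientation: [-0.003, 0.72, 0.694, 0.003]
force: [-2.0, 5.8, 10.3]
grip_width: 15.6
```

```bash
python3 s.py
```

```text
22.4 [ 480.9527 -107.8519   17.073 ] jaw -2.0836476587751336 tilt z [-0.0001  0.0076 -1.    ] F [-2.0055  5.7689 10.2584] M [ 0.8774  0.4925 -0.0915] w 15.603871250707758 j6 [-0.4624  0.5344  1.814   0.0094  0.7968 -0.4326]
```

{"name": "carry_out", "arguments": {"commands": [[[0, 0.0006, -0.0004], 0, 0], [[0, 0.0006, -0.0004], 0, 0], [[0, 0.0006, -0.0004], 0, 0], [[0, 0.0003, -0.0004], 0, 0], [[0, 0, -0.0004], 0, 0], [[0, 0, -0.0004], 0, 0], [[0, 0, -0.0004], 0, 0], [[0, 0, -0.0004], 0, 0]]}}

```text
t: 23.2
position: [481.0, -107.8, 17.1]
orientation: [-0.002, 0.72, 0.694, 0.002]
force: [-2.4, 4.9, 8.6]
grip_width: 15.8
```

```bash
python3 - <<'E'
from fit import *
import s
from fit import *
a=grab('scene');b=grab('top')
p=np.load('st2.npy');p=p[:3]
sx=np.array([480.95,-107.85])-p[:2];q=Rz(p[2])[:2,:2].T@sx;print('tcp in stand',q)
sq=np.r_[p[:2]+Rz(p[2])[:2,:2]@[-50,q[1]],p[2],12]
A=crop(a,(215,80,345,210),4.5);draw(A,a,sq,SQ,4.5,[215,80]);B=crop(b,(395,190,460,290),5.8);C=B.copy();draw(C,b,sq,SQ,5.8,[395,190])
cv2.imwrite('pics/p3.png',A);cv2.imwrite('pics/p4.png',np.hstack([B,C]))
E
```

```text
23.2 [ 480.9635 -107.8487   17.0982] jaw -2.1142553537523434 tilt z [ 0.0002  0.0053 -1.    ] F [-2.4068  4.9434  8.6383] M [ 0.8843  0.4989 -0.0627] w 15.75660820310779 j6 [-0.4614  0.534   1.8145  0.0068  0.7953 -0.4292]
tcp in stand [-71.422  -54.8519]
```

View pics/p3.png

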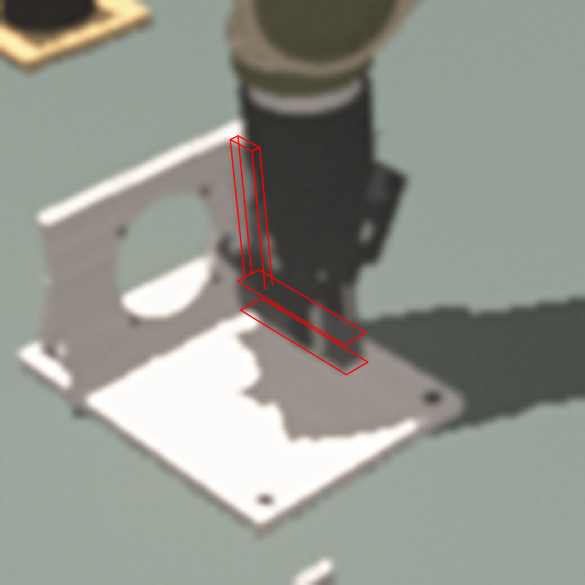

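View pics/p4.png

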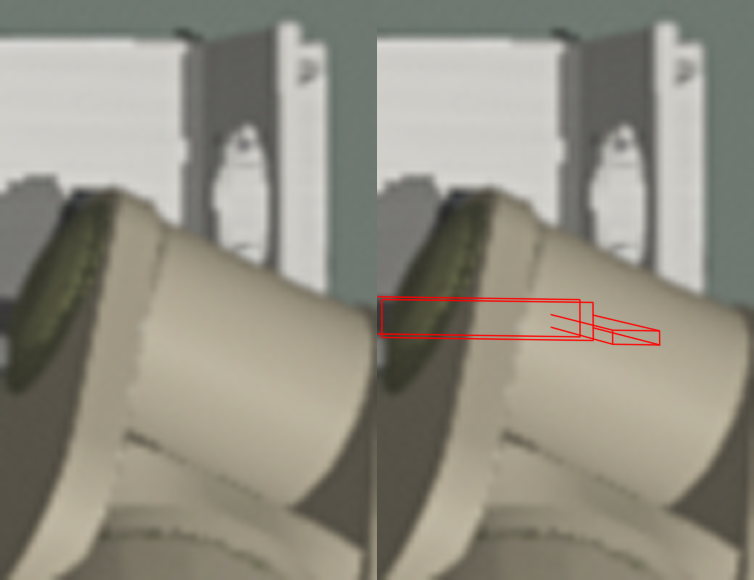

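{"name": "carry_out", "arguments": {"commands": [[[0, -0.0006, -0.0003], 0, 0], [[0, -0.0006, -0.0003], 0, 0], [[0, -0.0006, -0.0003], 0, 0], [[0, -0.0005, -0.0004], 0, 0], [[0, -0.0005, -0.0004], 0, 0], [[0, -0.0005, -0.0004], 0, 0], [[0, -0.0005, -0.0004], 0, 0], [[0, -0.0005, -0.0004], 0, 0]]}}

```text
t: 24.1
position: [480.9, -107.8, 17.1]
orientation: [-0.005, 0.72, 0.694, 0.004]
force: [-1.4, 8.5, 10.2]
grip_width: 16.3
```

```bash
python3 s.py; python3 -c "
from h import *
grab('scene');import s"
```

```text
24.1 [ 480.9298 -107.8122   17.0937] jaw -2.1469286911175334 tilt z [-0.0003  0.0133 -0.9999] F [-1.4027  8.5298 10.1809] M [ 1.1984  0.3109 -0.0018] w 16.26637282263883 j6 [-0.465   0.5349  1.8129  0.0163  0.8001 -0.4389]
24.15 [ 480.9307 -107.8096   17.0754] jaw -2.1472304509848703 tilt z [-0.0004  0.0133 -0.9999] F [-1.8282  9.2534 10.4262] M [ 1.181   0.2851 -0.063 ] w 16.138128906355913 j6 [-0.465   0.535   1.8129  0.0164  0.8001 -0.439 ]
```

```bash
python3 - <<'E'
from h import *
import s
for i in range(3):
    for _ in range(4): c=cams.camera('scene')
    s.show()
cv2.imwrite('pics/end.png',cv2.resize(np.ascontiguousarray(c['image'][100:300,200:480,::-1]),None,fx=2.8,fy=2.8,interpolation=cv2.INTER_CUBIC))
E
```

```text
24.15 [ 480.9307 -107.8096   17.0754] jaw -2.1472304509848703 tilt z [-0.0004  0.0133 -0.9999] F [-1.8282  9.2534 10.4262] M [ 1.181   0.2851 -0.063 ] w 16.138128906355913 j6 [-0.465   0.535   1.8129  0.0164  0.8001 -0.439 ]
24.35 [ 480.9302 -107.8016   17.0673] jaw -2.1442834955879424 tilt z [-0.0004  0.0133 -0.9999] F [-1.049   9.6718 10.5459] M [ 1.2395  0.3054 -0.0546] w 15.748697782269689 j6 [-0.465   0.535   1.8129  0.0163  0.8001 -0.4389]
24.55 [ 480.9345 -107.8142   17.0828] jaw -2.1449211290162573 tilt z [-0.0003  0.0132 -0.9999] F [-1.8562  9.9149 10.785 ] M [ 1.2318  0.3716 -0.0267] w 16.352888335528913 j6 [-0.465   0.5349  1.8129  0.0163  0.8001 -0.4389]
24.75 [ 480.9263 -107.799    17.0717] jaw -2.1451119445695026 tilt z [-0.0004  0.0133 -0.9999] F [-2.4419  9.1593 10.0297] M [ 1.2462  0.3104 -0.0588] w 16.321874110920717 j6 [-0.465   0.535   1.8129  0.0163  0.8001 -0.4389]
```

View pics/end.png

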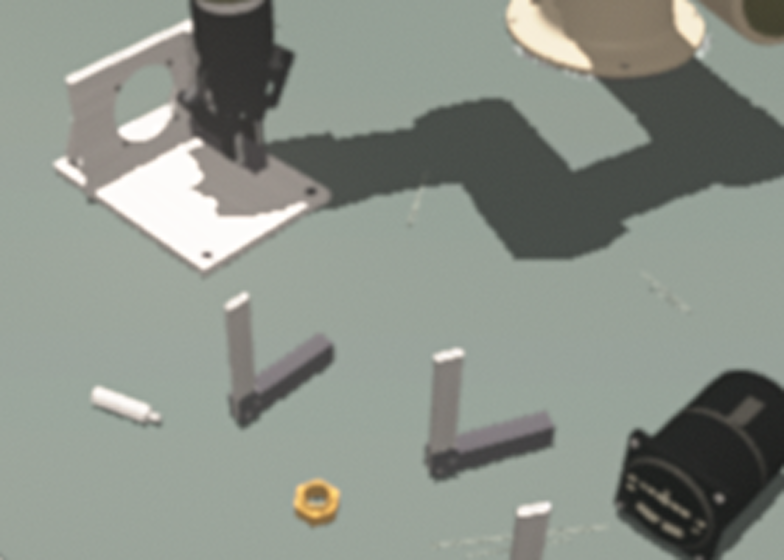

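The square sits still in the corner at crop (225,140), and the nut (316,500), standoff (125,405), turn coordinator and other squares haven't moved. The readings are steady, so I'm handing it in.

```bash
python3 -c "
from h import *
print(order.sign_off());import s"
```

```text
the job is handed in; nothing more can be done
None
the job is handed in; nothing more can be done
```

I gripped the nearest of the four squares (559 mm from the base) by its stock and stood it on the base plate about 22 mm clear of the upright. I then slid it into the corner at y ≈ −55 mm, on the solid margin beside the hole. I handed the job in at about 25 s with the square still gripped at 30 N and pressed against the upright.

**Last checks:**
- **Contact:** the tool stayed at y = −107.8 mm while I pushed further. The camera fit put contact at about −107.2 mm. The push read about 9 N towards the upright and about 10 N downwards.
- **Stillness:** the position held within about 0.02 mm over the last 0.6 s before hand-in.
- **Squareness:** yaw was −2.15°, against −2.05° fitted for the stand. Sideways tilt had changed by about 0.15° since the grasp.
- **Bystanders:** the turn coordinator, nut, standoff and other squares looked untouched in the last picture.

**What I couldn't confirm:** the gripper and arm hid most of the blade in both cameras. That the blade is flush and the stock flat rests on forces, poses and the stock showing where it should be, not on seeing the blade edge itself. The tool leans about 0.8° forward (about 0.5° more than when it gripped). I take this as the stock turning slightly in the pads, because the tool height stayed at 17.1 mm.

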